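Load the soap press box and lock its cover

TASK

The press box is standing empty with its swing bar locked across the top. Draw the safety catch back, swing the bar right out of the way, lay every soap bar that is on the table flat in the bay, one on top of another, and set the loose wooden cover on the rim so that it sits fully down and level. Then swing the bar back across the cover and push the safety catch fully home so that the bar is locked again.

Things in the scene. Friction and masses are not known exactly. Their poses are not given: they have to be found in the camera images.
- press_box: Press box fixed on the table: plywood base 6 mm thick with an upright sheet-aluminium bay. Origin on the table under the bay's middle; x away from the front (the front with the catch faces the robot), y left seen from the front, z up. Two end walls, at x = -49 and +49 mm, 6 mm thick, 74 mm wide, up to the rim at 103 mm. It stands elsewhere, turned, on every start.
- bay_floor (a point): Middle of the bay's floor, 6 mm above the table, axes as the box. The bay is 92 mm (x) by 62 mm (y) inside. On its long sides (+y and -y) there are only 10 mm wide corner returns, at y = -34 and +34 mm, 6 mm thick; between them the side is open over 72 mm, so that fingers holding a bar across its width can go down to the floor.
- bay_rim (a point): Middle of the bay's mouth at rim height, 103 mm above the table; axes as the box.
- swing_bar (a joint): Angle of the main handle, a flat steel bar 16 mm wide, 112 to 124 mm above the table. 0: along box x over the bay at y = -32 mm, 4 mm above a seated cover. Grows to 1.75 rad as its front end swings level to the right (box -y) and on to the back; clear of cover and gripper from about 1.5. Stays where left; 1 to 2 N at the knob moves it. Locked while the catch is home; cannot close over it either.
- bar_knob (a point): Middle of the black upright knob at the free end of the swing bar: 20 mm thick, 26 mm high, 144 mm above the table, 148 mm from the pivot axis. Fixed to the bar; it can be pinched from above from any side, slipping round in the grip as the bar turns, or pushed.
- bar_pivot (a point): The swing bar's upright axis, at the height of its knob's middle; at x = 80, y = -32 mm of the box, on a post 22 mm thick.
- catch (a joint): Travel of the safety catch, m. 0: home, its nose 2 mm beside the bar's tip (right side), locking the bar. It slides straight to the front (box -x), up to 0.030; the bar is free from 0.020. Stays where left; about 2 N moves it. It rides on a grey pedestal, 56 x 24 mm, 110 mm high, at x = -94, y = -52 mm of the box.
- catch_knob (a point): Middle of the black upright knob on the catch: 18 mm thick, 24 mm high, 139 mm above the table. Home, it is 44 mm to the front and 20 mm to the right of the closed bar's knob.
- cover: Loose plywood cover, 0.12 kg, on the table at the start: flange 108 (x) x 90 (y) x 5 mm on a plug 84 x 54 x 6 mm that drops into the bay with 4 mm play a side; on top a wooden pull bar 60 (along x) x 16 x 24 mm, 11 to 35 mm above the origin. Origin: middle of the plug's underside. Seated: its x along box x, either way round, flange on the rim, origin 6 mm below the rim.
- soap_0: A bare cream-coloured soap bar, 80 (x) x 50 (y) x 22 mm (z), rounded edges, 90 g. Origin at the middle of its underside. All bars are alike; two to four of them lie flat on the table, absent ones have no pose. In the bay its long side lies along the box's x axis (either way round), with 6 mm play on each side.
- soap_1: A bare cream-coloured soap bar, 80 (x) x 50 (y) x 22 mm (z), rounded edges, 90 g. Origin at the middle of its underside. All bars are alike; two to four of them lie flat on the table, absent ones have no pose. In the bay its long side lies along the box's x axis (either way round), with 6 mm play on each side.
- soap_2: A bare cream-coloured soap bar, 80 (x) x 50 (y) x 22 mm (z), rounded edges, 90 g. Origin at the middle of its underside. All bars are alike; two to four of them lie flat on the table, absent ones have no pose. In the bay its long side lies along the box's x axis (either way round), with 6 mm play on each side.
- soap_3: A bare cream-coloured soap bar, 80 (x) x 50 (y) x 22 mm (z), rounded edges, 90 g. Origin at the middle of its underside. All bars are alike; two to four of them lie flat on the table, absent ones have no pose. In the bay its long side lies along the box's x axis (either way round), with 6 mm play on each side.
Things that resemble listed ones, but are neither listed nor needed, are in the scene too. Leave any black look-alike of the soap_1 alone.

How it is judged:
By the outcome, as a careful person would: the job done as asked, in the order asked, and still so for the second after the job is handed in, with the robot touching nothing.
Of soap_0, soap_1, soap_2, soap_3 only 2 to 4 are there at a start; the rules pass over those that are not, and their reading is None.
At some moment in a run one of soap_0, soap_1, soap_2, soap_3, cover may be knocked a few centimetres aside while the robot is not near it.
Once in a run the grip may slacken for a moment while it holds something.
It also fails if it takes over 210 s, if anything falls off the work surface, if the arm or the gripper's body presses on something with over 40 N, if the wrist force passes 120 N, or if a joint passes its speed limit or range.

ROBOT

A 6-joint arm with a two-finger parallel gripper is mounted at the origin on a cart in front of the work surface, level with it; the furniture and walls round the work are solid. World frame = base frame: x ahead of the robot, y to its left, z up, the work surface at z = 0. Lengths are in m, angles in rad, forces in N, time in s.
With the tool pointing down it reaches from about 0.225 to 0.875 m from the base axis. Payload 3.4 kg.
Tool frame: the origin (TCP) lies at the very end of the fingers, on their centre line; the grasp point (between the pads) lies 19 mm behind it (manip.hold_point_z is the distance from the TCP to the grasp point, in m); z points along the fingers, y is the line along which they close (so a half turn about z gives the same grasp; the last joint's range is limited). The gripper opens to 85 mm and grips with 20 to 120 N. Pads are 22 mm wide; open, the fingers measure 114 mm over their backs; the gripper's body (76 mm by 85 mm) begins 54 mm behind the grasp point. The pads swing forward as they close: fully open they stand 13 mm farther back than shut.
Start: joints at [-1.273, 0.276, 1.505, -0, 1.361, -0.121], TCP at [0.234, -0.525, 0.231] pointing down, gripper open.
Joint ranges: [-2.89, 2.89], [-0.75, 2.08], [0.22, 2.7], [-1.18, 4.32], [0.11, 2.71], [-2.7, 2.7]. Speed limits (rad/s): [2.57, 2.57, 3.14, 3.14, 3.14, 3.14].

INTERFACE

Orientations are given as a unit quaternion [w, x, y, z].
In Python, from rig import readout, viewer, order, manip gives the robot as it stands. The module is installed in compiled form; this text tells all that it offers.
- The arm moves only by the tool send_rows, never from a script. Its arguments are lists of equal length, an entry for each row: "xyz": the shift along the world's x, y, z in m, a list of three; "delta_rot": the turn, a rotation vector about the world's x, y, z in degrees, a list of three. In form: {"xyz": [[tx, ty, tz], ...], "delta_rot": [[wx, wy, wz], ...]}. A call has 1 to 12 rows; each row shifts and turns the commanded pose from where the row before left it; what a row does not reach is not made up. A row lasts 1/10 s, in which the tool goes at most 50 mm and 8.59 degrees, less where a joint would pass 70% of its speed; a pose out of reach is approached as far as the arm can. A call with a gripper value outside its range is refused whole. "gripper" is the finger opening in m, from 0 to 0.0854, set as the call begins (left out, the last holds). The fingers move at their own pace and stop on an object; "force" is the grip in N (left out, the last holds). Time passes only in rows, so rows that do not move let the fingers close. It gives the time, the measured TCP pose, the force, the opening and the grip force at its end, in the units of the state.
- readout.get_state(): the state, without advancing time (a new reading comes with each control period).
- viewer.get_image(name): name is "side" or "top"; returns a dict with "color" (420x560x3 uint8, red, green, blue), "depth" (420x560 float32, m along the optical axis (not along the pixel's ray), 0 where there is no reading), "K" (3x3 intrinsics, pixels), "dist" ([k1, k2, p1, p2, k3] as OpenCV has them; the pictures are not rectified), "camera_from_world" (4x4, takes a point from world to camera coordinates). Camera axes: x right, y up, looking along -z (the intrinsics and any distortion apply to the point x, -y, -z); pixel columns grow to the right and rows downward; lengths in m; the calibration is good to about 2 mm. A picture is of the moment at which its call begins.
- order.sign_off(): hands the job in; it is judged then, once.
The state is a dict: "clock": time; "qpos": joint angles; "qd": joint speeds; "effort": joint torques, N m; "position": TCP position; "ee_rot": TCP orientation; "contact_force": force on the tool from outside, world axes, zero at the start; "moment": the same for the moment, N m; "width": finger opening in m; "gripper_force": force on a finger pad.
Only numpy, scipy, OpenCV 4.12 (cv2) and the standard library are available. Lean on these libraries where they do the work, as an engineer would, in place of code of your own. Each camera call takes 0.05 s, during which the arm holds its last target. There are 200 camera calls.

## Working session

There is one attempt and no reset: what is moved stays moved. The work goes in short steps, Python scripts to look and compute and a tool call to move; the robot and the scene stay as the last step left them, time stands still between calls to the robot, and variables do not carry over. Pictures are saved under pics/ and viewed, at most 14 in all, crops included, and the job is handed in when it is done.

Besides the shell and the picture viewer there is one more tool, called as a command line: name --argument value ..., lists and objects as JSON in quotes. send_rows: Moves the arm, as the interface text tells. Its arguments: {"type":"object","properties":{"xyz":{"type":"array"},"delta_rot":{"type":"array"},"gripper":{"type":"number"},"force":{"type":"number"}},"required":["xyz","delta_rot"]}

```bash
mkdir -p pics; cat > h.py <<'E'
import numpy as np, cv2
from rig import readout, viewer, order, manip
def grab(n, save=None):
    d=viewer.get_image(n)
    if save: cv2.imwrite('pics/'+save, cv2.cvtColor(d['color'],cv2.COLOR_RGB2BGR))
    return d
def world(d):
    h,w=d['depth'].shape
    u,v=np.meshgrid(np.arange(w),np.arange(h))
    p=cv2.undistortPoints(np.stack([u,v],-1).reshape(-1,1,2).astype(np.float64),np.array(d['K']),np.array(d['dist'])).reshape(h,w,2)
    z=d['depth'].astype(float)
    c=np.stack([p[...,0]*z,-p[...,1]*z,-z,np.ones_like(z)],-1)
    W=c@np.linalg.inv(d['camera_from_world']).T
    W[z==0]=np.nan
    return W[...,:3]
E
python3 - <<'E'
from h import *
for n in('top','side'):
    d=grab(n,n+'0.png'); W=world(d); np.savez(n+'0.npz',W=W,c=d['color'])
    print(n,np.linalg.inv(d['camera_from_world'])[:3,3])
print(readout.get_state())
E
```

```text
top [ 0.39199771 -0.21711904  0.96496356]
side [0.24609533 0.69581586 0.57944191]
{'clock': 0.1, 'qpos': array([-1.27298900e+00,  2.76552890e-01,  1.50599968e+00, -2.92293837e-05,
        1.36070043e+00, -1.20995576e-01]), 'qd': array([-0.00038507, -0.00172082, -0.00385469,  0.0002948 , -0.00074213,
       -0.00026828]), 'effort': array([ 8.48168329e-04, -4.17700303e+01, -2.46406424e+01, -1.25505726e-04,
        5.97561986e-03, -1.28976544e-05]), 'position': array([ 0.23368359, -0.5248629 ,  0.23051689]), 'ee_rot': array([-8.25669614e-04,  9.78154540e-01,  2.07877385e-01, -8.75316263e-05]), 'contact_force': array([-0.30875975,  0.75159125, -0.43275196]), 'moment': array([ 0.01970509, -0.09706043, -0.01324032]), 'gripper_force': 0.0, 'width': 0.08544555474127094}
```

View pics/top0.png

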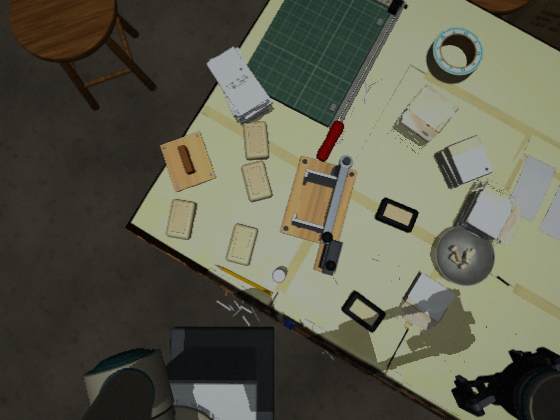

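View pics/side0.png

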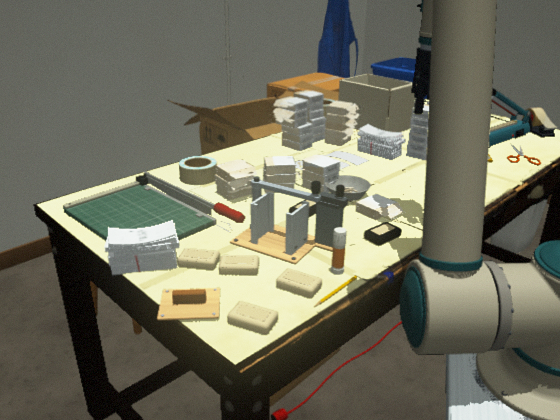

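Top view: four soap bars at (256,140), (257,181), (181,218) and (241,244); cover at (187,161); box at (318,200) with bar knob at (327,237) and catch knob at (330,265). The black-rimmed items at (397,215) and (363,311) are look-alikes to leave alone.

```bash
cat >> h.py <<'E'
def rect(P):
    # table plane min-area rect of xy points -> centre, long-axis angle(deg), sizes mm
    (c,s,a)=cv2.minAreaRect((P[:,:2]*1000).astype(np.float32))
    if s[0]<s[1]: a+=90; s=s[::-1]
    a=(a+90)%180-90
    return np.round(c,1),round(a,1),np.round(s,1)
def blobs(W,lo,hi,x0=0,x1=560,y0=0,y1=420,amin=40):
    m=((W[...,2]>lo)&(W[...,2]<hi)).astype(np.uint8)
    m[:,:x0]=0;m[:,x1:]=0;m[:y0]=0;m[y1:]=0
    m=cv2.morphologyEx(m,cv2.MORPH_OPEN,np.ones((2,2),np.uint8))
    n,l,st,ce=cv2.connectedComponentsWithStats(m)
    return [(np.round(ce[i]),st[i,4],rect(W[l==i]),round(float(np.median(W[l==i][:,2])),4)) for i in range(1,n) if st[i,4]>=amin]
E
python3 - <<'E'
from h import *
W=np.load('top0.npz')['W']
print('table',W[230,210],W[150,225])
for lo,hi,nm in((.015,.03,'soap'),(.006,.016,'cover flange'),(.03,.06,'pull')):
    print(nm)
    for b in blobs(W,lo,hi,140,300,90,290): print(b)
for lo,hi,nm in((.095,.108,'rim'),(.108,.128,'bar/post'),(.128,.17,'knobs'),(.003,.009,'base')):
    print(nm)
    for b in blobs(W,lo,hi,270,365,130,290,15): print(b)
E
```

```text
table [ 0.46093734 -0.05829046  0.00132204] [ 0.63328057 -0.08611645  0.00084208]
soap
(array([287.,  98.]), np.int32(467), (array([ 748.1, -217.7]), 62.0, array([84.5, 37. ])), nan)
(array([256., 141.]), np.int32(869), (array([nan, nan]), 0.0, array([0., 0.])), nan)
(array([257., 182.]), np.int32(880), (array([nan, nan]), nan, array([nan,  0.])), nan)
(array([181., 220.]), np.int32(877), (array([4.807e+02, 3.000e-01]), -16.5, array([82.5, 39.3])), nan)
(array([242., 245.]), np.int32(924), (array([ 428.8, -127.1]), -19.6, array([82.1, 43.6])), nan)
cover flange
(array([189., 162.]), np.int32(1799), (array([nan, nan]), 0.0, array([0., 0.])), nan)
(array([296., 201.]), np.int32(45), (array([ 521.3, -240.4]), -58.3, array([22.5, 20.9])), 0.007)
(array([289., 230.]), np.int32(49), (array([ 460.5, -223.3]), 89.7, array([18.9, 14.8])), 0.0072)
pull
(array([256., 112.]), np.int32(199), (array([ 709.9, -156.3]), -52.1, array([86.3, 20.5])), nan)
(array([186., 160.]), np.int32(210), (array([608. ,  -8.2]), 19.4, array([62.2, 13.3])), nan)
rim
(array([319., 175.]), np.int32(137), (array([ 555.
[... 537 characters left out ...]
), 0.1316)
(array([327., 238.]), np.int32(103), (array([ 443.6, -297.6]), -56.5, array([37.1, 14.4])), nan)
(array([331., 267.]), np.int32(85), (array([ 384. , -304.9]), 65.5, array([32.9, 16.7])), 0.1499)
base
(array([309., 203.]), np.int32(2205), (array([ 513.9, -264.2]), -11.2, array([199.3,  90.6])), nan)
(array([353., 173.]), np.int32(36), (array([ 582.7, -359.9]), 74.3, array([18.3, 11.6])), 0.0065)
(array([343., 208.]), np.int32(473), (array([ 504. , -338.4]), -16.0, array([149. ,  21.3])), nan)
(array([318., 260.]), np.int32(18), (array([ 399.4, -285.2]), -2.0, array([8.4, 5.3])), 0.0075)
(array([318., 269.]), np.int32(45), (array([ 382.7, -283.6]), 3.7, array([16.9, 14.3])), 0.0059)
```

```bash
python3 - <<'E'
import cv2
a=cv2.imread('pics/top0.png')[110:290,150:370]
cv2.imwrite('pics/crop0.png',cv2.resize(a,None,fx=3.3,fy=3.3,interpolation=cv2.INTER_CUBIC))
E
```

```text
(no output)
```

View pics/crop0.png

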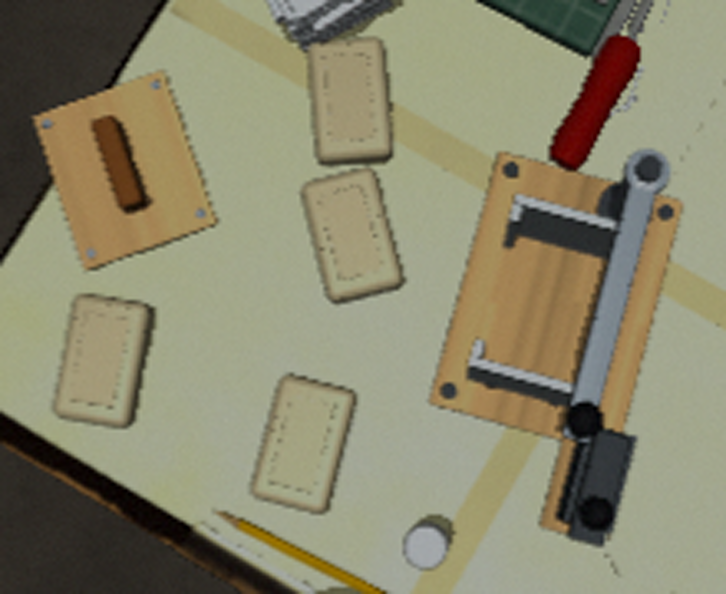

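Crop shows the four bars separated (top pair only a few mm apart), the bar closed from knob at crop (584,419) to pivot (648,168), and the catch knob at (596,513). I'll get precise poses by ray-casting and depth.

```bash
cat >> h.py <<'E'
def ray(d,uv,z):
    p=cv2.undistortPoints(np.array(uv,float).reshape(-1,1,2),np.array(d['K']),np.array(d['dist'])).reshape(-1,2)
    T=np.linalg.inv(d['camera_from_world']); r=np.c_[p[:,0],-p[:,1],-np.ones(len(p))]@T[:3,:3].T; o=T[:3,3]
    return o+r*((z-o[2])/r[:,2])[:,None]
_b=blobs
def blobs(W,*a,**k): return _b(np.where(np.isfinite(W),W,-9.),*a,**k)
def fitrect(P,L,Wd):
    # fit known-size rectangle: maximise inliers minus size via centre of robust extents
    from scipy.optimize import minimize
    P=P[:,:2]; c0=P.mean(0); best=None
    def f(q):
        a=q[2]; R=np.array([[np.cos(a),np.sin(a)],[-np.sin(a),np.cos(a)]])
        l=abs((P-q[:2])@R.T)
        e=np.maximum(l-[L/2,Wd/2],0); return np.clip(e,0,.006).sum()+1e-3*(l**2).sum()
    for a in np.arange(0,np.pi,.2):
        r=minimize(f,[*c0,a],method='Nelder-Mead',options=dict(initial_simplex=[[*c0,a],[c0[0]+.005,c0[1],a],[c0[0],c0[1]+.005,a],[*c0,a+.1]],maxiter=300))
        if best is None or r.fun<best.fun: best=r
    q=best.x; return np.round([q[0]*1000,q[1]*1000,(np.degrees(q[2])+90)%180-90],1), best.fun
E
python3 - <<'E'
from h import *
d=grab('top'); W=world(d); 
for n,uv,z in(('bark',(327,237),.157),('catch',(330.6,265.5),.151),('pivot',(346.4,160.9),.131)): print(n,ray(d,[uv],z))
print('basecorners',ray(d,[(150+x/3.3,110+y/3.3) for x,y in((500,152),(683,200),(430,404))],.006))
W=np.where(np.isfinite(W),W,-9)
def mask(x0,x1,y0,y1,lo,hi):
    m=np.zeros(W.shape[:2],bool); m[y0:y1,x0:x1]=1
    return W[m&(W[...,2]>lo)&(W[...,2]<hi)]
for n,b in(('A',(240,275,123,160)),('B',(240,276,162,203)),('C',(163,200,195,242)),('D',(222,262,218,268))):
    P=mask(*b,.0175,.03); print(n,len(P),fitrect(P,.08,.05),np.median(P[:,2]),rect(P))
P=mask(155,220,125,195,.004,.02); print('flange',fitrect(P,.108,.09),rect(P),np.median(P[:,2]))
P=mask(155,220,125,195,.033,.06); print('pull',fitrect(P,.06,.016),rect(P),np.median(P[:,2]))
P=mask(280,360,140,250,.1,.106); print('rim', rect(P))
E
```

```text
bark [[ 0.43853656 -0.29009343  0.157     ]]
catch [[ 0.38877001 -0.29670242  0.151     ]]
pivot [[ 0.58120435 -0.32926358  0.131     ]]
basecorners [[ 0.61955615 -0.25037415  0.006     ]
 [ 0.58863688 -0.36832697  0.006     ]
 [ 0.45631193 -0.20618141  0.006     ]]
A 817 (array([ 649.6, -152.1,    4.8]), np.float64(0.0005578067458725406)) 0.0227841846457979 (array([ 650.5, -152. ]), 5.3, array([78.5, 49.7]))
B 868 (array([ 563.1, -154.5,   15.3]), np.float64(0.0006139622104299683)) 0.022543919810115554 (array([ 563.4, -154.5]), 15.0, array([79.3, 49.5]))
C 856 (array([ 4.822e+02,  1.000e-01, -8.300e+00]), np.float64(0.0005917588260486427)) 0.022617572071496672 (array([482.6,   0.6]), -9.0, array([79.8, 47.7]))
D 898 (array([ 431. , -126.1,  -14.5]), np.float64(0.0006291116967850447)) 0.022455948056745778 (array([ 431.2, -126.1]), -14.3, array([79.7, 49.8]))
flange (array([606.4,  -8.9,  19.8]), np.float64(0.628237642880177)) (array([611.3,  -6.5]), 1.0, array([150.7, 136.1])) 0.01173154454543679
pull (array([605.8,  -7.7,  18.4]), np.float64(5.565877737309411e-05)) (array([606.3,  -7.2]), 20.1, array([58.6, 15.7])) 0.03570551050804249
rim (array([ 499.3, -274.1]), 0.2, array([156.9,  90.2]))
```

send_rows --xyz '[[0.0195,0.0285,0],[0.0195,0.0285,0],[0.0195,0.0285,0],[0.0195,0.0285,0],[0.0195,0.0285,0],[0.0195,0.0285,0],[0.0195,0.0285,0],[0.0195,0.0285,0],[0,0,-0.02],[0,0,-0.02],[0,0,0]]' --delta_rot '[[0,0,-4.92],[0,0,-4.92],[0,0,-4.92],[0,0,-4.92],[0,0,-4.92],[0,0,-4.92],[0,0,-4.92],[0,0,-4.92],[0,0,0],[0,0,0],[0,0,0]]' --gripper 0.05 --force 40

```text
clock: 1.25
position: [0.3885, -0.2954, 0.1889]
ee_rot: [-0.002, 0.991, -0.133, -0.002]
contact_force: [-1.2, -0.4, -0.3]
width: 0.0501
gripper_force: 0.0
```

send_rows --xyz '[[0.0005,-0.001,-0.02],[0,0,-0.02],[0,0,-0.019],[0,0,0],[0,0,0]]' --delta_rot '[[0,0,0],[0,0,0],[0,0,0],[0,0,0],[0,0,0]]'

```text
clock: 1.75
position: [0.3905, -0.2989, 0.133]
ee_rot: [0.0, 0.991, -0.134, 0.0]
contact_force: [0.3, 0.2, 1.2]
width: 0.05
gripper_force: 0.0
```

send_rows --xyz '[[0,0,0],[0,0,0],[0,0,0],[0,0,0],[0,0,0],[0,0,0]]' --delta_rot '[[0,0,0],[0,0,0],[0,0,0],[0,0,0],[0,0,0],[0,0,0]]' --gripper 0.01

```text
clock: 2.35
position: [0.3911, -0.2984, 0.1336]
ee_rot: [0.0, 0.991, -0.134, 0.001]
contact_force: [0.7, 1.8, 5.4]
width: 0.0159
gripper_force: 39.2
```

send_rows --xyz '[[0,0,0.002],[-0.0045,0.0012,0],[-0.0045,0.0012,0],[-0.0045,0.0012,0],[-0.0045,0.0012,0],[-0.0045,0.0012,0],[-0.0045,0.0014,0],[0,0,0],[0,0,0]]' --delta_rot '[[0,0,0],[0,0,0],[0,0,0],[0,0,0],[0,0,0],[0,0,0],[0,0,0],[0,0,0],[0,0,0]]'

```text
clock: 3.25
position: [0.3647, -0.2912, 0.1339]
ee_rot: [-0.0, 0.991, -0.134, 0.002]
contact_force: [7.1, 0.2, -13.1]
width: 0.0158
gripper_force: 39.9
```

send_rows --xyz '[[0,0,0],[0,0,0],[0,0,0]]' --delta_rot '[[0,0,0],[0,0,0],[0,0,0]]' --gripper 0.05

```text
clock: 3.55
position: [0.3633, -0.2915, 0.1352]
ee_rot: [0.001, 0.991, -0.134, 0.0]
contact_force: [-0.5, -0.3, 0.6]
width: 0.0497
gripper_force: 0.0
```

send_rows --xyz '[[0,0,0.02],[0,0,0.025],[0,0,0]]' --delta_rot '[[0,0,0],[0,0,0],[0,0,0]]'

```text
clock: 3.85
position: [0.3648, -0.2929, 0.1828]
ee_rot: [0.003, 0.991, -0.134, 0.003]
contact_force: [0.7, 0.3, 0.5]
width: 0.0498
gripper_force: 0.0
```

```bash
python3 - <<'E'
from h import *
d=grab('top','top1.png'); W=world(d)
s=readout.get_state(); print(s['position'],s['contact_force'])
E
```

```text
[ 0.36407764 -0.29208893  0.18127661] [-0.16521697 -0.63442626 -0.9379977 ]
```

View pics/top1.png

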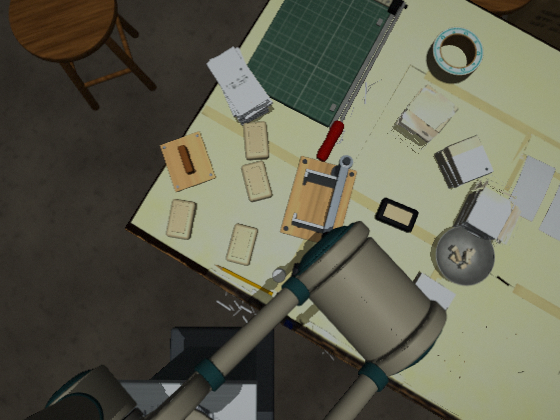

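Catch is drawn back ~27 mm. Next, heights of things in the sweep region and arc waypoints.

```bash
python3 - <<'E'
from h import *
W=np.load('top0.npz')['W']; p=np.array([.5812,-.3293])
e=np.array([.9643,-.2648]);f=np.array([.2648,.9643])
r=np.linalg.norm(W[...,:2]-p,axis=-1); l=(W[...,:2]-p)@f
for a,b in((.02,.18),(.18,.24)): print(np.nanmax(np.where((r>a)&(r<b)&(l<-.04)&(W[...,0]>.46),W[...,2],np.nan)))
k=lambda q:p+.148*(-np.cos(q)*e-np.sin(q)*f)
Q=[0]+list(np.arange(1,13)*.14); 
K=np.array([k(q) for q in Q]); print(K[0],K[-1],Q[-1]); print(np.round(np.diff(K,axis=0),4).tolist())
E
```

```text
0.08363278140273545
0.08589685756670473
[ 0.4384836 -0.2901096] [ 0.55779725 -0.4754375 ] 1.6800000000000002
[[-0.0041, -0.0203], [-0.0012, -0.0207], [0.0017, -0.0206], [0.0046, -0.0202], [0.0073, -0.0194], [0.01, -0.0181], [0.0124, -0.0166], [0.0146, -0.0147], [0.0165, -0.0125], [0.0181, -0.0101], [0.0193, -0.0075], [0.0202, -0.0047]]
```

send_rows --xyz '[[0.025,0.001,0.01],[0.025,0.0005,0],[0.0235,0,0],[0,0,0],[0,0,0]]' --delta_rot '[[0,0,0],[0,0,0],[0,0,0],[0,0,0],[0,0,0]]'

```text
clock: 4.4
position: [0.436, -0.2889, 0.1883]
ee_rot: [-0.0, 0.991, -0.133, -0.001]
contact_force: [-0.3, 0.5, 0.3]
width: 0.0502
gripper_force: 0.0
```

send_rows --xyz '[[0.002,-0.001,-0.02],[0,0,-0.014],[0,0,-0.013],[0,0,0],[0,0,0]]' --delta_rot '[[0,0,0],[0,0,0],[0,0,0],[0,0,0],[0,0,0]]'

```text
clock: 4.9
position: [0.4378, -0.2903, 0.1423]
ee_rot: [-0.0, 0.991, -0.134, -0.001]
contact_force: [0.4, -0.2, -0.0]
width: 0.05
gripper_force: 0.0
```

send_rows --xyz '[[0,0,0],[0,0,0],[0,0,0],[0,0,0],[0,0,0],[0,0,0]]' --delta_rot '[[0,0,0],[0,0,0],[0,0,0],[0,0,0],[0,0,0],[0,0,0]]' --gripper 0.012 --force 20

```text
clock: 5.5
position: [0.439, -0.2908, 0.1431]
ee_rot: [0.001, 0.991, -0.134, 0.0]
contact_force: [-1.6, 0.1, 6.1]
width: 0.0184
gripper_force: 19.8
```

send_rows --xyz '[[-0.0041,-0.0203,0],[-0.0012,-0.0207,0]]' --delta_rot '[[0,0,0],[0,0,0]]'

```text
clock: 5.7
position: [0.4331, -0.3303, 0.1429]
ee_rot: [-0.001, 0.991, -0.133, -0.0]
contact_force: [-0.8, 3.1, 5.4]
width: 0.0184
gripper_force: 20.0
```

send_rows --xyz '[[0.0017,-0.0206,0],[0.0046,-0.0202,0],[0.0073,-0.0194,0],[0.01,-0.0181,0],[0.0124,-0.0166,0],[0.0146,-0.0147,0],[0.0165,-0.0125,0],[0.0181,-0.0101,0],[0.0193,-0.0075,0],[0.0202,-0.0047,0],[0,0,0],[0,0,0]]' --delta_rot '[[0,0,0],[0,0,0],[0,0,0],[0,0,0],[0,0,0],[0,0,0],[0,0,0],[0,0,0],[0,0,0],[0,0,0],[0,0,0],[0,0,0]]'

```text
clock: 6.9
position: [0.5588, -0.4765, 0.1423]
ee_rot: [0.001, 0.991, -0.133, 0.0]
contact_force: [-0.5, -1.8, 1.7]
width: 0.0185
gripper_force: 21.6
```

send_rows --xyz '[[0,0,0],[0,0,0],[0,0,0]]' --delta_rot '[[0,0,0],[0,0,0],[0,0,0]]' --gripper 0.055

```text
clock: 7.2
position: [0.5574, -0.4753, 0.1419]
ee_rot: [-0.0, 0.991, -0.134, -0.001]
contact_force: [-0.2, -0.5, 0.6]
width: 0.0549
gripper_force: 0.0
```

send_rows --xyz '[[0,0,0.025],[0,0,0.025],[0,0,0.03],[0,0,0]]' --delta_rot '[[0,0,0],[0,0,0],[0,0,0],[0,0,0]]'

```text
clock: 7.6
position: [0.5596, -0.4773, 0.2276]
ee_rot: [0.003, 0.991, -0.134, 0.004]
contact_force: [0.5, -0.1, 0.7]
width: 0.0549
gripper_force: 0.0
```

```bash
python3 - <<'E'
from h import *
d=grab('top','top2.png'); W=world(d); W=np.where(np.isfinite(W),W,-9)
def mask(x0,x1,y0,y1,lo,hi):
    m=np.zeros(W.shape[:2],bool); m[y0:y1,x0:x1]=1
    return W[m&(W[...,2]>lo)&(W[...,2]<hi)]
for n,b in(('A',(240,275,123,160)),('B',(240,276,162,203)),('C',(163,200,195,242)),('D',(222,262,218,268))):
    P=mask(*b,.0175,.03); print(n,len(P),fitrect(P,.08,.05),rect(P))
P=mask(155,220,125,195,.033,.06); print('pull',rect(P))
P=mask(275,335,150,250,.098,.108); print('rim',rect(P),np.median(P[:,2]))
print(readout.get_state()['position'])
E
```

```text
A 812 (array([ 650.3, -152.1,    5.4]), np.float64(0.0005550055674671989)) (array([ 650.9, -152.3]), 6.1, array([79.4, 49.7]))
B 851 (array([ 563.7, -154.4,   14.3]), np.float64(0.0005925949722839293)) (array([ 564. , -154.4]), 14.8, array([79.5, 49.5]))
C 849 (array([ 4.823e+02,  1.000e-01, -9.600e+00]), np.float64(0.0005855655301532756)) (array([482.8,   0.7]), -8.9, array([79.5, 48.2]))
D 897 (array([ 430.8, -126.1,  -13.4]), np.float64(0.0006278222726730768)) (array([ 431. , -126.1]), -13.6, array([78.9, 49.8]))
pull (array([606.2,  -7.4]), 19.3, array([58.6, 15.6]))
rim (array([ 496.3, -269. ]), -0.4, array([150.3,  79.4])) 0.10371386166489294
[ 0.55877316 -0.47657581  0.22508928]
```

View pics/top2.png

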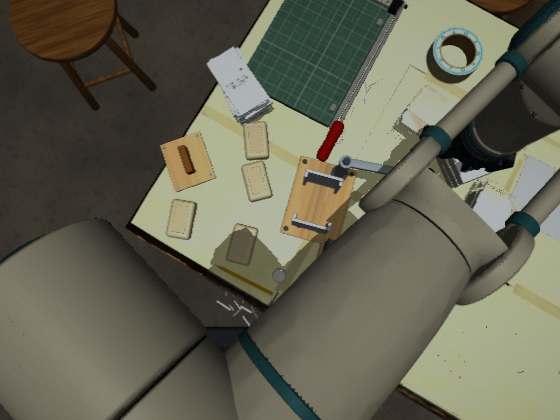

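send_rows --xyz '[[-0.0128,0.035,0],[-0.0128,0.035,0],[-0.0128,0.035,0],[-0.0128,0.035,0],[-0.0128,0.035,0],[-0.0128,0.035,0],[-0.0128,0.035,0],[-0.0128,0.035,0],[-0.0128,0.035,0],[-0.0128,0.035,0],[0,0,0],[0,0,0]]' --delta_rot '[[0,0,1.4],[0,0,0],[0,0,0],[0,0,0],[0,0,0],[0,0,0],[0,0,0],[0,0,0],[0,0,0],[0,0,0],[0,0,0],[0,0,0]]' --gripper 0.075

```text
clock: 8.85
position: [0.4295, -0.1252, 0.2216]
ee_rot: [0.0, 0.993, -0.121, -0.0]
contact_force: [-0.0, 0.2, 0.2]
width: 0.0752
gripper_force: 0.0
```

```bash
python3 - <<'E'
from h import *
d=grab('top','top3.png'); W=world(d); W=np.where(np.isfinite(W),W,-9)
o=np.array([.5126,-.2772]);e=np.array([.9643,-.2648]);f=np.array([.2648,.9643])
X=(W[...,:2]-o)@e; Y=(W[...,:2]-o)@f; m=(W[...,2]>.098)&(W[...,2]<.108)&(abs(Y)<.06)&(abs(X)<.065)
for s in(1,-1):
    k=m&(X*s>0); print(s,k.sum(),'x',np.percentile(X[k],[2,25,50,75,98]).round(4),'y',np.percentile(Y[k],[1,3,50,97,99]).round(4)); 
    kk=k&(abs(Y)<.028)&(abs(abs(X)-.049)<.006); print(np.polyfit(Y[kk],X[kk],1))
print(readout.get_state()['position'])
E
```

```text
1 171 x [0.0368 0.0464 0.048  0.0501 0.0523] y [-0.0355 -0.0348  0.0002  0.0364  0.0373]
[0.00010386 0.04895059]
-1 166 x [-0.0516 -0.05   -0.0481 -0.0461 -0.037 ] y [-0.0358 -0.035   0.0004  0.0361  0.037 ]
[ 0.00068477 -0.04878691]
[ 0.43010119 -0.12604651  0.22177989]
```

send_rows --xyz '[[0.0005,0,-0.035],[0,0,-0.04],[0,0,-0.04],[0,0,-0.04],[0,0,-0.03],[0,0,-0.02],[0,0,-0.013],[0,0,0],[0,0,0]]' --delta_rot '[[0,0,0],[0,0,0],[0,0,0],[0,0,0],[0,0,0],[0,0,0],[0,0,0],[0,0,0],[0,0,0]]'

```text
clock: 9.8
position: [0.4311, -0.1268, 0.004]
ee_rot: [0.0, 0.993, -0.122, -0.0]
contact_force: [-0.4, -0.6, 0.1]
width: 0.075
gripper_force: 0.0
```

send_rows --xyz '[[0,0,0],[0,0,0],[0,0,0],[0,0,0],[0,0,0]]' --delta_rot '[[0,0,0],[0,0,0],[0,0,0],[0,0,0],[0,0,0]]' --gripper 0.04 --force 50

```text
clock: 10.3
position: [0.4316, -0.1264, 0.0054]
ee_rot: [0.001, 0.993, -0.121, 0.001]
contact_force: [-1.3, -1.8, 7.0]
width: 0.049
gripper_force: 52.4
```

send_rows --xyz '[[0,0,0.02],[0,0,0.04],[0,0,0.045],[0,0,0.045],[0.0135,-0.025,0.01],[0.0135,-0.025,0],[0.0135,-0.025,0],[0.0135,-0.025,0],[0.0135,-0.025,0],[0.0135,-0.025,0],[0,0,0],[0,0,0]]' --delta_rot '[[0,0,0],[0,0,0],[0,0,0],[0,0,0],[0,0,-1.4],[0,0,0],[0,0,0],[0,0,0],[0,0,0],[0,0,0],[0,0,0],[0,0,0]]'

```text
clock: 11.5
position: [0.5113, -0.2757, 0.1638]
ee_rot: [-0.0, 0.991, -0.134, -0.001]
contact_force: [-0.8, 1.2, -0.8]
width: 0.0487
gripper_force: 52.2
```

```bash
python3 - <<'E'
from h import *
d=grab('side','side3.png'); print(readout.get_state()['position'],readout.get_state()['width'])
E
```

```text
[ 0.51097831 -0.2750059   0.16389691] 0.048506604012950184
```

View pics/side3.png

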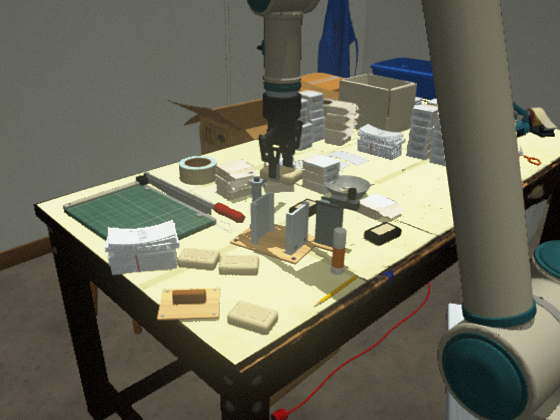

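The bar is held level above the bay at (282,170) in the side view, and the walls are at (262,217) and (297,228).

send_rows --xyz '[[0.0015,-0.0015,-0.02],[0,0,-0.025],[0,0,-0.025],[0,0,-0.025],[0,0,-0.02],[0,0,-0.01],[0,0,0],[0,0,0]]' --delta_rot '[[0,0,0],[0,0,0],[0,0,0],[0,0,0],[0,0,0],[0,0,0],[0,0,0],[0,0,0]]'

```text
clock: 12.35
position: [0.5136, -0.2772, 0.0401]
ee_rot: [0.0, 0.991, -0.133, 0.0]
contact_force: [-1.1, 0.6, -0.7]
width: 0.049
gripper_force: 52.2
```

send_rows --xyz '[[0,0,-0.004],[0,0,-0.002],[0,0,-0.002],[0,0,0]]' --delta_rot '[[0,0,0],[0,0,0],[0,0,0],[0,0,0]]'

```text
clock: 12.75
position: [0.5131, -0.2773, 0.0313]
ee_rot: [-0.0, 0.991, -0.134, -0.0]
contact_force: [0.4, -0.3, -1.5]
width: 0.0485
gripper_force: 52.2
```

send_rows --xyz '[[0,0,-0.001],[0,0,-0.001],[0,0,-0.001],[0,0,-0.001],[0,0,0]]' --delta_rot '[[0,0,0],[0,0,0],[0,0,0],[0,0,0],[0,0,0]]'

```text
clock: 13.25
position: [0.5131, -0.2773, 0.0271]
ee_rot: [-0.0, 0.991, -0.134, -0.0]
contact_force: [0.0, -0.5, -0.7]
width: 0.0488
gripper_force: 52.2
```

No contact with the body at 27 mm; continuing gently.

send_rows --xyz '[[0,0,-0.001],[0,0,-0.001],[0,0,-0.001],[0,0,-0.001],[0,0,-0.001],[0,0,0]]' --delta_rot '[[0,0,0],[0,0,0],[0,0,0],[0,0,0],[0,0,0],[0,0,0]]'

```text
clock: 13.85
position: [0.5132, -0.2773, 0.0222]
ee_rot: [-0.0, 0.991, -0.134, -0.0]
contact_force: [-0.3, -0.8, -1.2]
width: 0.0488
gripper_force: 52.2
```

send_rows --xyz '[[0,0,-0.001],[0,0,-0.001],[0,0,-0.001],[0,0,-0.001],[0,0,0]]' --delta_rot '[[0,0,0],[0,0,0],[0,0,0],[0,0,0],[0,0,0]]'

```text
clock: 14.35
position: [0.5131, -0.2773, 0.0181]
ee_rot: [-0.0, 0.991, -0.134, -0.0]
contact_force: [0.2, -0.8, -1.2]
width: 0.0489
gripper_force: 52.2
```

send_rows --xyz '[[0,0,-0.001],[0,0,-0.001],[0,0,-0.001],[0,0,-0.001],[0,0,0]]' --delta_rot '[[0,0,0],[0,0,0],[0,0,0],[0,0,0],[0,0,0]]'

```text
clock: 14.85
position: [0.5131, -0.2773, 0.0141]
ee_rot: [-0.0, 0.991, -0.134, -0.0]
contact_force: [0.3, 0.4, -1.4]
width: 0.0491
gripper_force: 52.2
```

send_rows --xyz '[[0,0,-0.001],[0,0,-0.001],[0,0,0]]' --delta_rot '[[0,0,0],[0,0,0],[0,0,0]]'

```text
clock: 15.15
position: [0.5131, -0.2773, 0.0122]
ee_rot: [-0.0, 0.991, -0.134, -0.0]
contact_force: [0.1, -0.4, -0.5]
width: 0.0484
gripper_force: 52.2
```

send_rows --xyz '[[0,0,0],[0,0,0],[0,0,0]]' --delta_rot '[[0,0,0],[0,0,0],[0,0,0]]' --gripper 0.068

```text
clock: 15.45
position: [0.5134, -0.2774, 0.0125]
ee_rot: [0.0, 0.991, -0.134, 0.0]
contact_force: [-0.1, 0.3, -0.1]
width: 0.0677
gripper_force: 0.0
```

send_rows --xyz '[[0,0,0.02],[0,0,0.04],[0,0,0.045],[0,0,0.045],[0.0084,0.0205,0.01],[0.0084,0.0205,0],[0.0084,0.0205,0],[0.0084,0.0205,0],[0.0084,0.0205,0],[0.0084,0.0205,0],[0,0,0],[0,0,0]]' --delta_rot '[[0,0,0],[0,0,0],[0,0,0],[0,0,0],[0,0,5],[0,0,5],[0,0,5],[0,0,5],[0,0,5],[0,0,5],[0,0,0],[0,0,0]]' --gripper 0.075

```text
clock: 16.65
position: [0.5636, -0.1543, 0.1724]
ee_rot: [0.0, 0.992, 0.127, -0.0]
contact_force: [-0.4, -0.4, 0.5]
width: 0.0752
gripper_force: 0.0
```

```bash
cat >> h.py <<'E'
O=np.array([.5128,-.2768]);EX=np.array([.9643,-.2648]);EY=np.array([.2648,.9643])
def scene():
    d=grab('top'); W=world(d); W=np.where(np.isfinite(W),W,-9)
    for r in ('A',(235,280,115,162)),('B',(235,280,160,207)),('C',(155,205,190,245)),('D',(218,266,215,270)):
        n,(x0,x1,y0,y1)=r; P=W[y0:y1,x0:x1].reshape(-1,3); P=P[(P[:,2]>.0175)&(P[:,2]<.03)]
        if len(P)>300: print(n,len(P),fitrect(P,.08,.05)[0],rect(P))
    P=W[115:200,150:225].reshape(-1,3); P=P[(P[:,2]>.033)&(P[:,2]<.05)]
    if len(P)>60: print('pull',len(P),fitrect(P,.06,.016)[0],rect(P))
    X=(W[...,:2]-O)@EX; Y=(W[...,:2]-O)@EY
    m=(abs(X)<.045)&(abs(Y)<.03); print('bay z pctl',np.percentile(W[...,2][m],[5,25,50,75,95]).round(4))
    for lo,hi in((.02,.036),(.042,.058),(.064,.08),(.086,.1)):
        k=(abs(X)<.044)&(abs(Y)<.034)&(W[...,2]>lo)&(W[...,2]<hi)
        if k.sum()>150:
            A=np.c_[X[k],Y[k],np.ones(k.sum())]; p=np.linalg.lstsq(A,W[...,2][k],rcond=None)[0]
            print(lo,k.sum(),'boxx',np.percentile(X[k],[1,99]).round(4),'boxy',np.percentile(Y[k],[1,99]).round(4),'plane',p.round(4))
    s=readout.get_state(); print(s['clock'],s['position'],s['width']); return d,W
E
python3 -c "
from h import *
scene()"
```

```text
B 736 [ 558.3 -155.7   15.7] (array([ 561.1, -154.9]), 14.8, array([74.8, 49.1]))
C 733 [483.3   1.9  -8.8] (array([482.6,   1.3]), -10.2, array([79.2, 47. ]))
pull 188 [606.7  -7.4  19.2] (array([606.9,  -7.2]), 19.9, array([58.2, 15.7]))
bay z pctl [0.0057 0.0254 0.028  0.0294 0.0314]
0.02 897 boxx [-0.0371  0.0386] boxy [-0.0238  0.0254] plane [-0.0049 -0.0049  0.0284]
16.7 [ 0.56340693 -0.15479562  0.17235552] 0.0751435214400141
```

send_rows --xyz '[[0,0,-0.035],[0,0,-0.04],[0,0,-0.035],[0,0,-0.03],[0,0,-0.016],[0,0,-0.01],[0,0,0],[0,0,0]]' --delta_rot '[[0,0,0],[0,0,0],[0,0,0],[0,0,0],[0,0,0],[0,0,0],[0,0,0],[0,0,0]]'

```text
clock: 17.5
position: [0.5642, -0.1551, 0.007]
ee_rot: [0.0, 0.992, 0.127, 0.001]
contact_force: [0.2, -1.0, 0.2]
width: 0.0751
gripper_force: 0.0
```

send_rows --xyz '[[0,0,0],[0,0,0],[0,0,0],[0,0,0],[0,0,0]]' --delta_rot '[[0,0,0],[0,0,0],[0,0,0],[0,0,0],[0,0,0]]' --gripper 0.04

```text
clock: 18.0
position: [0.5647, -0.1548, 0.0079]
ee_rot: [0.001, 0.992, 0.127, 0.001]
contact_force: [0.2, -0.5, 6.2]
width: 0.0487
gripper_force: 53.2
```

send_rows --xyz '[[0,0,0.02],[0,0,0.04],[0,0,0.045],[0,0,0.045],[-0.0084,-0.0204,0.01],[-0.0084,-0.0204,0],[-0.0084,-0.0204,0],[-0.0084,-0.0204,0],[-0.0084,-0.0204,0],[-0.0084,-0.0204,0],[0,0,0],[0,0,0]]' --delta_rot '[[0,0,0],[0,0,0],[0,0,0],[0,0,0],[0,0,-5],[0,0,-5],[0,0,-5],[0,0,-5],[0,0,-5],[0,0,-5],[0,0,0],[0,0,0]]'

```text
clock: 19.2
position: [0.513, -0.2765, 0.1663]
ee_rot: [-0.0, 0.991, -0.134, -0.0]
contact_force: [0.0, 0.2, -1.3]
width: 0.0486
gripper_force: 52.5
```

send_rows --xyz '[[0,0,-0.025],[0,0,-0.03],[0,0,-0.03],[0,0,-0.025],[0,0,-0.01],[0,0,-0.004],[0,0,-0.002],[0,0,0],[0,0,0]]' --delta_rot '[[0,0,0],[0,0,0],[0,0,0],[0,0,0],[0,0,0],[0,0,0],[0,0,0],[0,0,0],[0,0,0]]'

```text
clock: 20.1
position: [0.514, -0.2772, 0.0415]
ee_rot: [0.001, 0.991, -0.134, 0.001]
contact_force: [-0.1, 0.7, -1.0]
width: 0.0488
gripper_force: 52.4
```

send_rows --xyz '[[0,0,-0.001],[0,0,-0.001],[0,0,0]]' --delta_rot '[[0,0,0],[0,0,0],[0,0,0]]'

```text
clock: 20.4
position: [0.5132, -0.2768, 0.0385]
ee_rot: [0.0, 0.991, -0.134, 0.0]
contact_force: [-0.1, -0.3, -1.3]
width: 0.0486
gripper_force: 52.4
```

send_rows --xyz '[[0,0,-0.001],[0,0,0],[0,0,0]]' --delta_rot '[[0,0,0],[0,0,0],[0,0,0]]' --gripper 0.068

```text
clock: 20.7
position: [0.5133, -0.2768, 0.0374]
ee_rot: [0.0, 0.991, -0.134, 0.0]
contact_force: [0.0, -0.2, 0.8]
width: 0.0677
gripper_force: 0.0
```

send_rows --xyz '[[0,0,0.02],[0,0,0.04],[0,0,0.04],[0,0,0.03],[0.0228,0.0208,0],[0.0228,0.0208,0],[0.0228,0.0208,0],[0.0228,0.0208,0],[0.0228,0.0208,0],[0.0228,0.0208,0],[0,0,0],[0,0,0]]' --delta_rot '[[0,0,0],[0,0,0],[0,0,0],[0,0,0],[0,0,3.4],[0,0,3.4],[0,0,3.4],[0,0,3.4],[0,0,3.4],[0,0,3.4],[0,0,0],[0,0,0]]' --gripper 0.075

```text
clock: 21.9
position: [0.65, -0.1515, 0.1669]
ee_rot: [0.0, 0.999, 0.044, -0.0]
contact_force: [-0.3, -0.2, 0.1]
width: 0.075
gripper_force: 0.0
```

```bash
python3 -c "
from h import *
scene()"
```

```text
A 858 [ 653.1 -151.2    5.6] (array([ 657. , -147.9]), 9.6, array([93. , 58.4]))
C 358 [460.4   2.  -82.6] (array([466.2,   3. ]), 82.7, array([47.3, 46.7]))
bay z pctl [0.0063 0.0481 0.0501 0.0515 0.053 ]
0.042 950 boxx [-0.0393  0.0377] boxy [-0.0232  0.0259] plane [-0.0007 -0.0078  0.0503]
21.95 [ 0.64952605 -0.15204454  0.16704761] 0.07503404765568517
```

send_rows --xyz '[[0.0005,0,-0.035],[0,0,-0.04],[0,0,-0.035],[0,0,-0.03],[0,0,-0.012],[0,0,-0.008],[0,0,0],[0,0,0]]' --delta_rot '[[0,0,0],[0,0,0],[0,0,0],[0,0,0],[0,0,0],[0,0,0],[0,0,0],[0,0,0]]'

```text
clock: 22.75
position: [0.6516, -0.1526, 0.0089]
ee_rot: [0.001, 0.999, 0.044, 0.001]
contact_force: [0.1, -0.7, 0.2]
width: 0.0753
gripper_force: 0.0
```

send_rows --xyz '[[0,0,0],[0,0,0],[0,0,0],[0,0,0],[0,0,0]]' --delta_rot '[[0,0,0],[0,0,0],[0,0,0],[0,0,0],[0,0,0]]' --gripper 0.04

```text
clock: 23.25
position: [0.6514, -0.1528, 0.0092]
ee_rot: [0.001, 0.999, 0.044, 0.001]
contact_force: [-1.6, -1.5, 5.4]
width: 0.0486
gripper_force: 53.3
```

send_rows --xyz '[[0,0,0.02],[0,0,0.04],[0,0,0.045],[0,0,0.045],[-0.0228,-0.0208,0.01],[-0.0228,-0.0208,0],[-0.0228,-0.0208,0],[-0.0228,-0.0208,0],[-0.0228,-0.0208,0],[-0.0228,-0.0208,0],[0,0,0],[0,0,0]]' --delta_rot '[[0,0,0],[0,0,0],[0,0,0],[0,0,0],[0,0,-3.4],[0,0,-3.4],[0,0,-3.4],[0,0,-3.4],[0,0,-3.4],[0,0,-3.4],[0,0,0],[0,0,0]]'

```text
clock: 24.45
position: [0.5136, -0.2769, 0.1677]
ee_rot: [-0.0, 0.991, -0.134, 0.0]
contact_force: [0.6, 1.1, -0.6]
width: 0.0486
gripper_force: 52.6
```

send_rows --xyz '[[0,0,-0.025],[0,0,-0.03],[0,0,-0.03],[0,0,-0.015],[0,0,-0.004],[0,0,-0.002],[0,0,0],[0,0,0]]' --delta_rot '[[0,0,0],[0,0,0],[0,0,0],[0,0,0],[0,0,0],[0,0,0],[0,0,0],[0,0,0]]'

```text
clock: 25.25
position: [0.5147, -0.2771, 0.0625]
ee_rot: [0.001, 0.991, -0.133, 0.001]
contact_force: [0.6, 0.3, -0.6]
width: 0.0482
gripper_force: 52.6
```

send_rows --xyz '[[0,0,-0.001],[0,0,0]]' --delta_rot '[[0,0,0],[0,0,0]]'

```text
clock: 25.45
position: [0.514, -0.2769, 0.0609]
ee_rot: [0.0, 0.991, -0.134, 0.0]
contact_force: [0.3, -0.6, -0.8]
width: 0.0482
gripper_force: 52.6
```

send_rows --xyz '[[0,0,-0.001],[0,0,0],[0,0,0]]' --delta_rot '[[0,0,0],[0,0,0],[0,0,0]]' --gripper 0.068

```text
clock: 25.75
position: [0.5138, -0.2768, 0.0595]
ee_rot: [0.0, 0.991, -0.134, 0.0]
contact_force: [0.4, -0.9, -1.0]
width: 0.068
gripper_force: 0.0
```

send_rows --xyz '[[0,0,0.03],[0,0,0.04],[0,0,0.03],[-0.004,0.0346,0.01],[-0.004,0.0346,0],[-0.004,0.0346,0],[-0.004,0.0346,0],[-0.004,0.0346,0],[-0.004,0.0346,0],[-0.004,0.0346,0],[-0.004,0.0346,0],[0,0,0]]' --delta_rot '[[0,0,0],[0,0,0],[0,0,0],[0,0,0.8],[0,0,0.8],[0,0,0.8],[0,0,0.8],[0,0,0.8],[0,0,0.8],[0,0,0.8],[0,0,0.8],[0,0,0]]' --gripper 0.075

```text
clock: 26.95
position: [0.4805, 0.0036, 0.1694]
ee_rot: [-0.001, 0.997, -0.076, -0.0]
contact_force: [1.2, -1.0, -0.6]
width: 0.075
gripper_force: 0.0
```

```bash
python3 -c "
from h import *
d,W=scene()
cv2.imwrite('pics/top5.png',cv2.cvtColor(d['color'],cv2.COLOR_RGB2BGR))"
```

```text
C 502 [482.2  -0.7 -10.7] (array([4.826e+02, 3.000e-01]), -10.7, array([79.6, 48. ]))
pull 185 [605.3  -7.8  18.7] (array([605.9,  -7.5]), 19.3, array([58.7, 15.9]))
bay z pctl [0.006  0.07   0.0721 0.0735 0.0751]
0.064 1014 boxx [-0.0389  0.0392] boxy [-0.0233  0.026 ] plane [ 0.005  -0.0024  0.0723]
27.0 [0.48126945 0.00164532 0.16954313] 0.07491880993981734
```

View pics/top5.png

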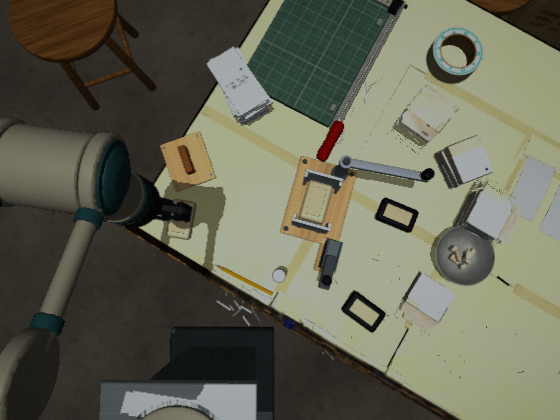

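The stack of three lies at (315,200), the bar is swung out to (428,175), bar C is unmoved under the gripper at (181,220) and the cover is at (187,160).

send_rows --xyz '[[0.001,-0.0015,-0.035],[0,0,-0.04],[0,0,-0.035],[0,0,-0.03],[0,0,-0.014],[0,0,-0.008],[0,0,0],[0,0,0]]' --delta_rot '[[0,0,0],[0,0,0],[0,0,0],[0,0,0],[0,0,0],[0,0,0],[0,0,0],[0,0,0]]'

```text
clock: 27.8
position: [0.4836, -0.002, 0.0079]
ee_rot: [0.0, 0.997, -0.078, 0.001]
contact_force: [0.2, -0.6, 0.8]
width: 0.0752
gripper_force: 0.0
```

send_rows --xyz '[[0,0,0],[0,0,0],[0,0,0],[0,0,0],[0,0,0]]' --delta_rot '[[0,0,0],[0,0,0],[0,0,0],[0,0,0],[0,0,0]]' --gripper 0.04

```text
clock: 28.3
position: [0.4837, -0.0016, 0.0087]
ee_rot: [0.0, 0.997, -0.078, 0.001]
contact_force: [-1.3, -1.0, 5.6]
width: 0.0488
gripper_force: 51.8
```

send_rows --xyz '[[0,0,0.02],[0,0,0.04],[0,0,0.045],[0,0,0.045],[0.0045,-0.0395,0.01],[0.0045,-0.0395,0],[0.0045,-0.0395,0],[0.0045,-0.0395,0],[0.0045,-0.0395,0],[0.0045,-0.0395,0],[0.0045,-0.0395,0],[0,0,0]]' --delta_rot '[[0,0,0],[0,0,0],[0,0,0],[0,0,0],[0,0,-0.9],[0,0,-0.9],[0,0,-0.9],[0,0,-0.9],[0,0,-0.9],[0,0,-0.9],[0,0,-1],[0,0,0]]'

```text
clock: 29.5
position: [0.5151, -0.2833, 0.1675]
ee_rot: [0.002, 0.991, -0.136, 0.001]
contact_force: [-0.5, 0.7, -1.7]
width: 0.0487
gripper_force: 52.4
```

send_rows --xyz '[[0,0,0],[0,0,0],[0,0,0]]' --delta_rot '[[0,0,0],[0,0,0],[0,0,0]]'

```text
clock: 29.8
position: [0.514, -0.2765, 0.1675]
ee_rot: [-0.0, 0.991, -0.133, -0.0]
contact_force: [-0.2, 0.8, -1.0]
width: 0.0486
gripper_force: 52.4
```

send_rows --xyz '[[-0.001,0,-0.025],[0,0,-0.03],[0,0,-0.02],[0,0,-0.005],[0,0,-0.003],[0,0,-0.002],[0,0,0],[0,0,0]]' --delta_rot '[[0,0,0],[0,0,0],[0,0,0],[0,0,0],[0,0,0],[0,0,0],[0,0,0],[0,0,0]]'

```text
clock: 30.6
position: [0.5138, -0.2783, 0.0833]
ee_rot: [0.0, 0.991, -0.134, 0.001]
contact_force: [0.4, -0.0, -0.7]
width: 0.0484
gripper_force: 52.4
```

send_rows --xyz '[[0,0,-0.0015],[0,0,0],[0,0,0],[0,0,0]]' --delta_rot '[[0,0,0],[0,0,0],[0,0,0],[0,0,0]]' --gripper 0.068

```text
clock: 31.0
position: [0.5133, -0.2781, 0.081]
ee_rot: [0.0, 0.991, -0.134, 0.0]
contact_force: [-0.2, -0.2, -0.7]
width: 0.0681
gripper_force: 0.0
```

send_rows --xyz '[[0,0,0.02],[0,0,0.035],[0,0,0.03],[0.0103,0.03,0],[0.0103,0.03,0],[0.0103,0.03,0],[0.0103,0.03,0],[0.0103,0.03,0],[0.0103,0.03,0],[0.0103,0.03,0],[0.0103,0.03,0],[0.0103,0.03,0]]' --delta_rot '[[0,0,0],[0,0,0],[0,0,0],[0,0,3.83],[0,0,3.83],[0,0,3.83],[0,0,3.83],[0,0,3.83],[0,0,3.83],[0,0,3.83],[0,0,3.83],[0,0,3.83]]' --gripper 0.05

```text
clock: 32.2
position: [0.6062, -0.0067, 0.1659]
ee_rot: [0.0, 0.986, 0.167, 0.0]
contact_force: [-0.1, 0.1, -1.1]
width: 0.0504
gripper_force: 0.0
```

send_rows --xyz '[[0,0,0],[0,0,0],[0,0,0]]' --delta_rot '[[0,0,0],[0,0,0],[0,0,0]]'

```text
clock: 32.5
position: [0.6056, -0.0086, 0.1657]
ee_rot: [0.0, 0.986, 0.166, -0.0]
contact_force: [-0.3, -1.2, -0.9]
width: 0.0502
gripper_force: 0.0
```

```bash
python3 -c "
from h import *
d,W=scene()
cv2.imwrite('pics/top6.png',cv2.cvtColor(d['color'],cv2.COLOR_RGB2BGR))
d=grab('side','side6.png')"
```

```text
pull 185 [605.5  -7.7  18.2] (array([605.8,  -7.3]), 19.5, array([59.4, 15.7]))
bay z pctl [0.0084 0.0922 0.094  0.0954 0.0971]
0.086 1063 boxx [-0.0396  0.0387] boxy [-0.0248  0.0243] plane [ 0.0058 -0.0005  0.0942]
32.55 [ 0.60559557 -0.00888918  0.16576381] 0.0500925474880025
```

View pics/side6.png

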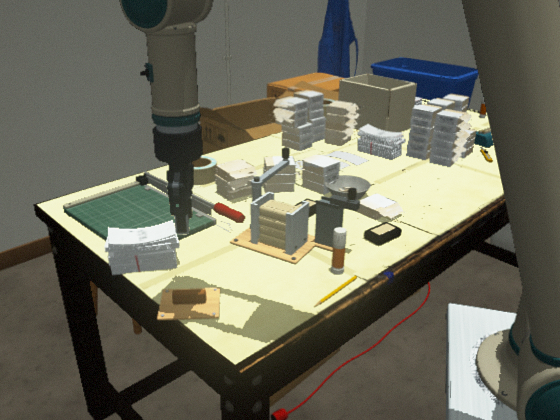

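All four bars lie flat in the bay, seen at (278,220), with the top at 94 mm; the cover is untouched at (190,300). Next the cover.

send_rows --xyz '[[0,0.001,-0.035],[0,0,-0.035],[0,0,-0.035],[0,0,-0.025],[0,0,-0.012],[0,0,-0.005],[0,0,0],[0,0,0]]' --delta_rot '[[0,0,0],[0,0,0],[0,0,0],[0,0,0],[0,0,0],[0,0,0],[0,0,0],[0,0,0]]'

```text
clock: 33.4
position: [0.6071, -0.0073, 0.0202]
ee_rot: [0.0, 0.986, 0.166, 0.001]
contact_force: [0.0, 0.3, 0.1]
width: 0.0502
gripper_force: 0.0
```

send_rows --xyz '[[0,0,0],[0,0,0],[0,0,0],[0,0,0],[0,0,0],[0,0,0]]' --delta_rot '[[0,0,0],[0,0,0],[0,0,0],[0,0,0],[0,0,0],[0,0,0]]' --gripper 0.005 --force 60

```text
clock: 34.0
position: [0.6068, -0.0071, 0.0201]
ee_rot: [0.0, 0.986, 0.166, 0.001]
contact_force: [-1.5, -0.3, 5.9]
width: 0.0145
gripper_force: 62.5
```

send_rows --xyz '[[0,0,0.015],[0,0,0.03],[0,0,0.05],[0,0,0.05],[-0.0117,-0.0337,0.01],[-0.0117,-0.0337,0],[-0.0117,-0.0337,0],[-0.0117,-0.0337,0],[-0.0117,-0.0337,0],[-0.0117,-0.0337,0],[-0.0117,-0.0337,0],[-0.0117,-0.0337,0]]' --delta_rot '[[0,0,0],[0,0,0],[0,0,0],[0,0,0],[0,0,-4.3],[0,0,-4.3],[0,0,-4.3],[0,0,-4.3],[0,0,-4.3],[0,0,-4.3],[0,0,-4.3],[0,0,-4.3]]'

```text
clock: 35.2
position: [0.5114, -0.2775, 0.1735]
ee_rot: [-0.0, 0.991, -0.135, -0.0]
contact_force: [0.4, -1.0, -1.5]
width: 0.0146
gripper_force: 61.6
```

send_rows --xyz '[[0,0,0],[0,0,0],[0,0,0],[0,0,0]]' --delta_rot '[[0,0,0],[0,0,0],[0,0,0],[0,0,0]]'

```text
clock: 35.6
position: [0.5125, -0.2753, 0.1737]
ee_rot: [-0.0, 0.991, -0.132, -0.0]
contact_force: [0.5, 0.6, -1.2]
width: 0.0144
gripper_force: 61.5
```

```bash
python3 - <<'E'
from h import *
s=readout.get_state();print(s['position'],s['ee_rot'],s['width'])
d=grab('top','top7.png');W=world(d);W=np.where(np.isfinite(W),W,-9)
X=(W[...,:2]-O)@EX; Y=(W[...,:2]-O)@EY
z0=s['position'][2]-.02+.011; print('flange z',z0)
k=(abs(X)<.075)&(abs(Y)<.065)&(abs(W[...,2]-z0)<.006)
P=W[k]; print(k.sum(),fitrect(P,.108,.09),rect(P),np.percentile(X[k],[.5,1,99,99.5]).round(4),np.percentile(Y[k],[.5,1,99,99.5]).round(4),np.median(P[:,2]))
E
```

```text
[ 0.51254807 -0.27531551  0.17368617] [-2.63523871e-04  9.91211573e-01 -1.32285747e-01 -1.72801542e-04] 0.014350723734559704
flange z 0.16468617062368793
1227 (array([ 511.3, -273.9,  -14.9]), np.float64(0.0025315916707447333)) (array([ 511.7, -274.1]), -14.9, array([107. ,  90.1])) [-0.0552 -0.0549  0.0421  0.0478] [-0.0422 -0.0416  0.0468  0.0471] 0.16527716689954663
```

View pics/top7.png

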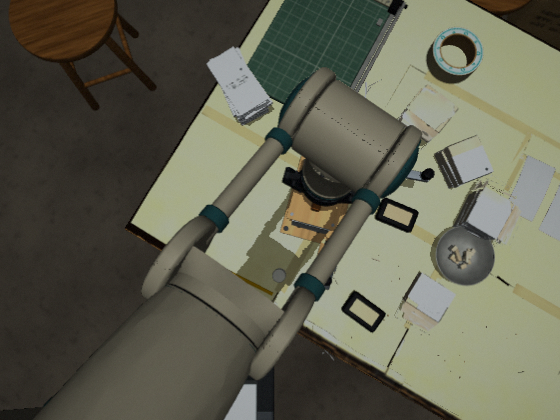

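send_rows --xyz '[[0.001,-0.0024,-0.015],[0,0,-0.02],[0,0,-0.01],[0,0,-0.004],[0,0,0],[0,0,0]]' --delta_rot '[[0,0,-0.4],[0,0,0],[0,0,0],[0,0,0],[0,0,0],[0,0,0]]'

```text
clock: 36.25
position: [0.5139, -0.2791, 0.1255]
ee_rot: [0.0, 0.991, -0.136, 0.001]
contact_force: [-0.2, 0.5, -1.5]
width: 0.0148
gripper_force: 61.6
```

send_rows --xyz '[[0,0,-0.002],[0,0,-0.002],[0,0,-0.001],[0,0,0],[0,0,0]]' --delta_rot '[[0,0,0],[0,0,0],[0,0,0],[0,0,0],[0,0,0]]'

```text
clock: 36.75
position: [0.5133, -0.279, 0.1199]
ee_rot: [0.0, 0.991, -0.137, -0.0]
contact_force: [-0.7, -0.2, -2.1]
width: 0.0143
gripper_force: 61.6
```

send_rows --xyz '[[0,0,-0.001],[0,0,-0.001],[0,0,-0.001],[0,0,-0.001],[0,0,0]]' --delta_rot '[[0,0,0],[0,0,0],[0,0,0],[0,0,0],[0,0,0]]'

```text
clock: 37.25
position: [0.5133, -0.2789, 0.1171]
ee_rot: [0.0, 0.991, -0.136, 0.0]
contact_force: [-1.8, 1.0, 6.4]
width: 0.0147
gripper_force: 62.5
```

send_rows --xyz '[[0,0,0],[0,0,0],[0,0,0],[0,0,0]]' --delta_rot '[[0,0,0],[0,0,0],[0,0,0],[0,0,0]]' --gripper 0.055

```text
clock: 37.65
position: [0.5133, -0.2789, 0.1156]
ee_rot: [-0.0, 0.991, -0.137, -0.0]
contact_force: [0.7, 0.2, -0.0]
width: 0.0549
gripper_force: 0.0
```

send_rows --xyz '[[0,0,0.015],[0,0,0.03],[0,0,0.04],[0.0074,-0.0327,0],[0.0074,-0.0327,0],[0.0074,-0.0327,0],[0.0074,-0.0327,0],[0.0074,-0.0327,0],[0.0074,-0.0327,0],[0,0,0],[0,0,0],[0,0,0]]' --delta_rot '[[0,0,0],[0,0,0],[0,0,0],[0,0,0],[0,0,0],[0,0,0],[0,0,0],[0,0,0],[0,0,0],[0,0,0],[0,0,0],[0,0,0]]'

```text
clock: 38.85
position: [0.5575, -0.474, 0.2006]
ee_rot: [-0.001, 0.991, -0.136, -0.0]
contact_force: [-0.4, 0.2, -0.4]
width: 0.055
gripper_force: 0.0
```

```bash
cat >> h.py <<'E'
def cover():
    d=grab('top');W=world(d);W=np.where(np.isfinite(W),W,-9)
    X=(W[...,:2]-O)@EX; Y=(W[...,:2]-O)@EY
    k=(abs(X)<.06)&(abs(Y)<.055)&(abs(W[...,2]-.108)<.006)
    p=np.linalg.lstsq(np.c_[X[k],Y[k],np.ones(k.sum())],W[...,2][k],rcond=None)[0]
    print('flange',k.sum(),rect(W[k]),'plane',p.round(4),np.percentile(X[k],[1,99]).round(4),np.percentile(Y[k],[1,99]).round(4))
    return d
E
python3 - <<'E'
from h import *
d=cover();cv2.imwrite('pics/top8.png',cv2.cvtColor(d['color'],cv2.COLOR_RGB2BGR)); s=grab('side','side8.png')
cv2.imwrite('pics/c8.png',cv2.resize(cv2.imread('pics/side8.png')[130:290,200:400],None,fx=3.5,fy=3.5,interpolation=cv2.INTER_CUBIC))
print(readout.get_state()['position'])
E
```

```text
flange 2425 (array([ 511.5, -272.1]), -15.2, array([110.,  90.])) plane [-0.0022  0.0025  0.1086] [-0.0566  0.05  ] [-0.0399  0.0483]
[ 0.55772157 -0.47385049  0.20113786]
```

View pics/c8.png

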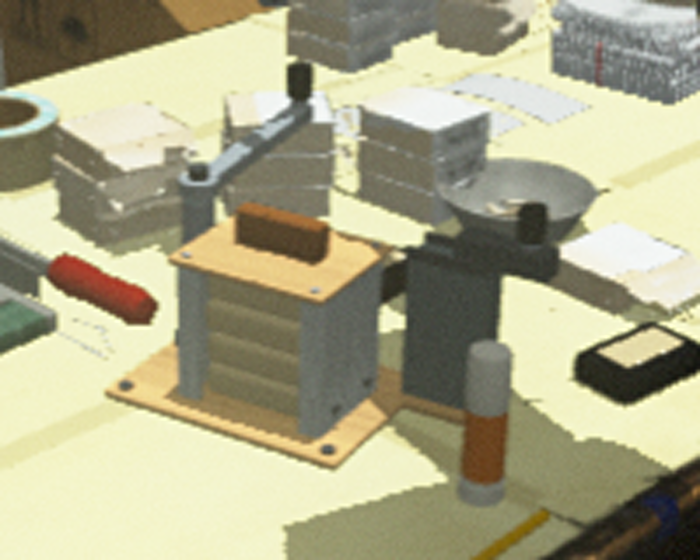

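The side crop shows the cover (crop 280,255) sitting level on the rim above four bars, with the bar open and the catch drawn back. Now swing the bar closed.

send_rows --xyz '[[0,-0.001,-0.02],[0,0,-0.02],[0,0,-0.019],[0,0,0],[0,0,0]]' --delta_rot '[[0,0,0],[0,0,0],[0,0,0],[0,0,0],[0,0,0]]'

```text
clock: 39.45
position: [0.5579, -0.4754, 0.1423]
ee_rot: [-0.0, 0.991, -0.136, -0.0]
contact_force: [0.1, -0.9, 0.3]
width: 0.055
gripper_force: 0.0
```

send_rows --xyz '[[0,0,0],[0,0,0],[0,0,0],[0,0,0],[0,0,0],[0,0,0]]' --delta_rot '[[0,0,0],[0,0,0],[0,0,0],[0,0,0],[0,0,0],[0,0,0]]' --gripper 0.012 --force 20

```text
clock: 40.05
position: [0.5583, -0.4764, 0.1433]
ee_rot: [0.001, 0.991, -0.137, 0.001]
contact_force: [-0.0, 1.5, 5.9]
width: 0.0187
gripper_force: 19.9
```

send_rows --xyz '[[-0.0202,0.0047,0],[-0.0193,0.0075,0],[0,0,0]]' --delta_rot '[[0,0,0],[0,0,0],[0,0,0]]'

```text
clock: 40.35
position: [0.5176, -0.4627, 0.1432]
ee_rot: [-0.001, 0.991, -0.137, 0.001]
contact_force: [1.8, 1.9, 4.7]
width: 0.0185
gripper_force: 20.3
```

send_rows --xyz '[[-0.0181,0.0101,0],[-0.0165,0.0125,0],[-0.0146,0.0147,0],[-0.0124,0.0166,0],[-0.01,0.0181,0],[-0.0073,0.0194,0],[-0.0046,0.0202,0],[-0.0017,0.0206,0],[0.0012,0.0207,0],[0.0041,0.0203,0],[0,0,0],[0,0,0]]' --delta_rot '[[0,0,0],[0,0,0],[0,0,0],[0,0,0],[0,0,0],[0,0,0],[0,0,0],[0,0,0],[0,0,0],[0,0,0],[0,0,0],[0,0,0]]'

```text
clock: 41.55
position: [0.438, -0.2906, 0.1424]
ee_rot: [0.0, 0.991, -0.136, -0.001]
contact_force: [-4.2, 2.1, 7.9]
width: 0.0181
gripper_force: 22.0
```

send_rows --xyz '[[0.0003,0.001,0],[0,0,0],[0,0,0]]' --delta_rot '[[0,0,0],[0,0,0],[0,0,0]]'

```text
clock: 41.85
position: [0.4381, -0.2904, 0.1424]
ee_rot: [0.0, 0.991, -0.136, -0.001]
contact_force: [-4.3, 2.3, 8.1]
width: 0.0184
gripper_force: 22.1
```

send_rows --xyz '[[0,0,0],[0,0,0],[0,0,0]]' --delta_rot '[[0,0,0],[0,0,0],[0,0,0]]' --gripper 0.05

```text
clock: 42.15
position: [0.4389, -0.29, 0.1413]
ee_rot: [-0.0, 0.991, -0.137, -0.0]
contact_force: [0.6, 0.5, 0.3]
width: 0.0499
gripper_force: 0.0
```

send_rows --xyz '[[0,0,0.02],[0,0,0.025],[-0.025,0,0],[-0.025,0,0],[-0.0245,-0.001,0],[0,0,0],[0,0,0],[0,0,0]]' --delta_rot '[[0,0,0],[0,0,0],[0,0,0],[0,0,0],[0,0,0],[0,0,0],[0,0,0],[0,0,0]]'

```text
clock: 42.95
position: [0.3652, -0.2912, 0.1869]
ee_rot: [0.0, 0.991, -0.136, 0.001]
contact_force: [-0.2, 0.0, 0.2]
width: 0.0499
gripper_force: 0.0
```

```bash
python3 - <<'E'
from h import *
d=grab('side','s9.png')
cv2.imwrite('pics/c9.png',cv2.resize(cv2.imread('pics/s9.png')[130:290,200:400],None,fx=3.5,fy=3.5,interpolation=cv2.INTER_CUBIC))
E
```

```text
(no output)
```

View pics/c9.png

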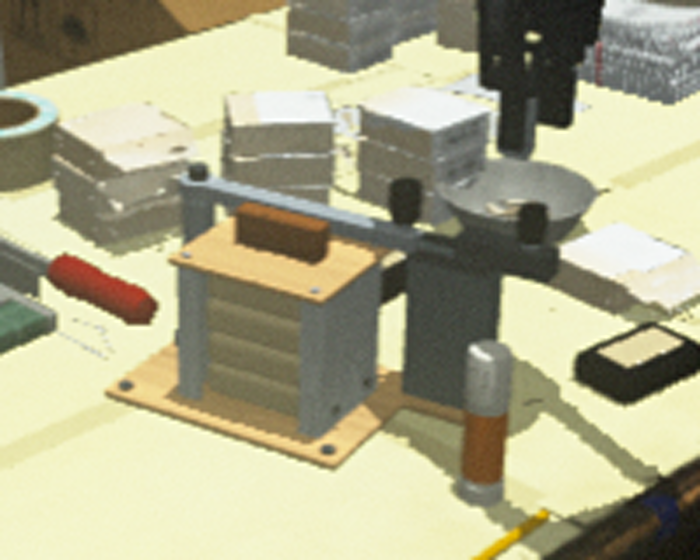

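Bar is closed across the cover, knob at crop (405,200); catch knob at (532,222) is still drawn back. Now push it home.

send_rows --xyz '[[0,0,-0.02],[0,0,-0.02],[0,0,-0.013],[0,0,0],[0,0,0]]' --delta_rot '[[0,0,0],[0,0,0],[0,0,0],[0,0,0],[0,0,0]]'

```text
clock: 43.5
position: [0.3649, -0.2909, 0.1339]
ee_rot: [-0.0, 0.991, -0.136, 0.0]
contact_force: [0.2, 0.3, 0.1]
width: 0.0502
gripper_force: 0.0
```

send_rows --xyz '[[0,0,0],[0,0,0],[0,0,0],[0,0,0],[0,0,0],[0,0,0]]' --delta_rot '[[0,0,0],[0,0,0],[0,0,0],[0,0,0],[0,0,0],[0,0,0]]' --gripper 0.01 --force 40

```text
clock: 44.1
position: [0.3647, -0.2911, 0.1347]
ee_rot: [0.001, 0.991, -0.137, 0.001]
contact_force: [0.7, 0.5, 6.1]
width: 0.0153
gripper_force: 39.3
```

send_rows --xyz '[[0.0045,-0.0012,0],[0.0045,-0.0012,0],[0.0045,-0.0012,0],[0.0045,-0.0012,0],[0.0045,-0.0013,0],[0.003,-0.0008,0],[0,0,0]]' --delta_rot '[[0,0,0],[0,0,0],[0,0,0],[0,0,0],[0,0,0],[0,0,0],[0,0,0]]'

```text
clock: 44.8
position: [0.3903, -0.2982, 0.1347]
ee_rot: [0.001, 0.991, -0.136, 0.001]
contact_force: [-0.2, 0.5, 6.3]
width: 0.0156
gripper_force: 39.4
```

Pushing on against the stop in small steps.

send_rows --xyz '[[0.001,-0.0003,0],[0.001,-0.0003,0],[0,0,0],[0,0,0]]' --delta_rot '[[0,0,0],[0,0,0],[0,0,0],[0,0,0]]'

```text
clock: 45.2
position: [0.3917, -0.2985, 0.1347]
ee_rot: [0.0, 0.991, -0.137, 0.0]
contact_force: [-1.5, 2.0, 6.6]
width: 0.0156
gripper_force: 39.4
```

send_rows --xyz '[[0.001,-0.0003,0],[0.001,-0.0003,0],[0,0,0],[0,0,0]]' --delta_rot '[[0,0,0],[0,0,0],[0,0,0],[0,0,0]]'

```text
clock: 45.6
position: [0.3937, -0.2991, 0.1347]
ee_rot: [0.0, 0.991, -0.137, 0.0]
contact_force: [-1.0, 0.3, 6.5]
width: 0.0156
gripper_force: 39.4
```

send_rows --xyz '[[0.001,-0.0003,0],[0.001,-0.0003,0],[0,0,0],[0,0,0]]' --delta_rot '[[0,0,0],[0,0,0],[0,0,0],[0,0,0]]'

```text
clock: 46.0
position: [0.3938, -0.2991, 0.1347]
ee_rot: [0.0, 0.991, -0.136, -0.002]
contact_force: [-6.1, 1.8, 10.0]
width: 0.0158
gripper_force: 39.7
```

send_rows --xyz '[[0.001,-0.0003,0],[0.001,-0.0003,0],[0,0,0],[0,0,0]]' --delta_rot '[[0,0,0],[0,0,0],[0,0,0],[0,0,0]]'

```text
clock: 46.4
position: [0.3938, -0.2991, 0.1346]
ee_rot: [-0.0, 0.991, -0.136, -0.004]
contact_force: [-9.4, 1.7, 12.6]
width: 0.016
gripper_force: 40.0
```

Hard stop reached. Release, retreat and check.

send_rows --xyz '[[-0.003,0.0008,0],[0,0,0],[0,0,0],[0,0,0]]' --delta_rot '[[0,0,0],[0,0,0],[0,0,0],[0,0,0]]' --gripper 0.05

```text
clock: 46.8
position: [0.3948, -0.2993, 0.1336]
ee_rot: [-0.0, 0.991, -0.137, 0.0]
contact_force: [-0.9, -0.7, -0.4]
width: 0.0502
gripper_force: 0.0
```

send_rows --xyz '[[0,0,0.02],[0,0,0.03],[0,0,0.04],[-0.025,-0.03,0.01],[-0.025,-0.03,0],[-0.025,-0.03,0],[-0.025,-0.03,0],[-0.02,-0.03,0],[-0.01,-0.03,0],[0,0,0],[0,0,0],[0,0,0]]' --delta_rot '[[0,0,0],[0,0,0],[0,0,0],[0,0,0],[0,0,0],[0,0,0],[0,0,0],[0,0,0],[0,0,0],[0,0,0],[0,0,0],[0,0,0]]'

```text
clock: 48.0
position: [0.265, -0.4783, 0.2335]
ee_rot: [-0.001, 0.991, -0.136, -0.0]
contact_force: [-0.3, -0.1, 0.3]
width: 0.0499
gripper_force: 0.0
```

```bash
python3 - <<'E'
from h import *
d=cover();cv2.imwrite('pics/t10.png',cv2.cvtColor(d['color'],cv2.COLOR_RGB2BGR)); grab('side','s10.png')
a=cv2.resize(cv2.imread('pics/t10.png')[140:290,270:370],None,fx=3.6,fy=3.6,interpolation=cv2.INTER_CUBIC)
b=cv2.resize(cv2.imread('pics/s10.png')[150:290,220:370],(430,540),interpolation=cv2.INTER_CUBIC)
b=b[:540];cv2.imwrite('pics/c10.png',np.hstack([a[:540],b]))
print(readout.get_state()['position'])
im=cv2.imread('pics/t10.png').max(2); im0=cv2.imread('pics/top0.png').max(2)
for j in(im,im0):
    for x0,x1,y0,y1 in((319,335,229,245),(320,342,256,276)):
        m=(j[y0:y1,x0:x1]<22); ys,xs=np.nonzero(m); print(len(xs),xs.mean()+x0,ys.mean()+y0)
E
```

```text
flange 1923 (array([ 513.5, -264. ]), -15.3, array([109.7,  73.3])) plane [2.000e-04 1.000e-04 1.087e-01] [-0.0567  0.05  ] [-0.0236  0.0485]
[ 0.26520077 -0.47816591  0.23382981]
84 326.57142857142856 236.85714285714286
86 329.80232558139534 263.30232558139534
86 326.6046511627907 236.87209302325581
88 328.84090909090907 264.3068181818182
```

View pics/c10.png

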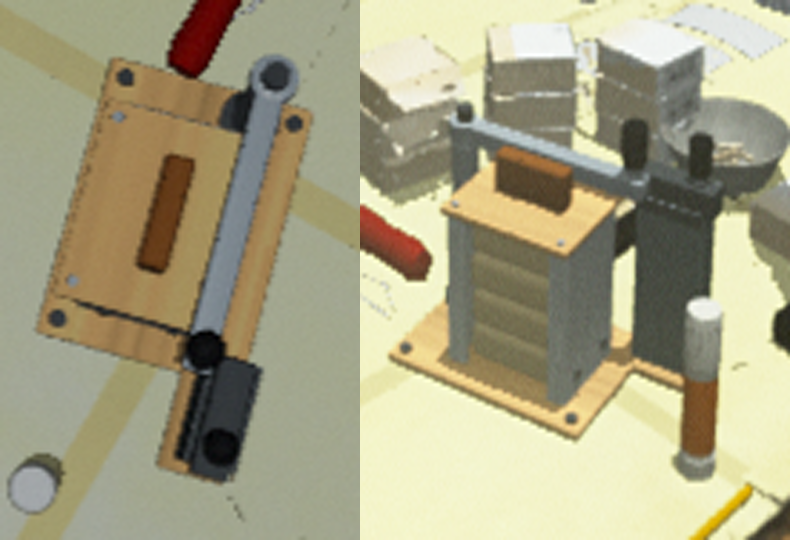

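The bar is closed over the level cover with its knob at crop (205,350), and the catch knob at (220,447) is back at its home position. The stack of four is intact.

```bash
python3 -c "
from h import *
print(order.sign_off())"
```

```text
the job is handed in; nothing more can be done
None
```

I handed the job in after about 48 s: four soap bars stacked flat in the bay, the cover down and level on the rim, the bar swung back across it, and the catch pushed home against its stop.

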